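Push the spindle spacer over the lip into its tray pocket

ROBOT

A 6-joint arm with a two-finger parallel gripper is mounted at the origin on the work surface. World frame = base frame: x ahead of the robot, y to its left, z up, the work surface at z = 0. Lengths are in m, angles in rad, forces in N, time in s.
With the tool pointing down it reaches from about 0.275 to 0.875 m from the base axis. Payload 12.5 kg.
Tool frame: the origin (TCP) lies at the very end of the fingers, on their centre line; the grasp point (between the pads) lies 19 mm behind it; x points along the fingers, y is the direction in which the jaws open and shut, and the axes are right-handed (so a half turn about x gives the same grasp; the last joint's range is limited). The gripper opens to 85 mm and grips with 20 to 120 N. Pads are 22 mm wide; open, the fingers measure 114 mm over their backs; the gripper's body (76 mm by 85 mm) begins 54 mm behind the grasp point. The pads swing forward as they close: fully open they stand 13 mm farther back than shut.
Start: joints at [1.186, 0.351, 1.652, -0, 1.139, -0.085], TCP at [0.162, 0.525, 0.231] pointing down, gripper open.
Joint ranges: [-2.75, 2.75], [-0.79, 2.1], [0.01, 2.65], [-1.57, 4.71], [0.07, 3.14], [-2.87, 2.87]. Speed limits (rad/s): [2.22, 2.22, 2.79, 3.14, 3.14, 3.14].

INTERFACE

Orientations are given as a 3x3 rotation matrix whose columns are the frame's x, y, z axes.
In Python, from bench import manip gives the robot as it stands. Calls block until the motion is done:
- manip.move_ptp(position, orientation): joint-space move of the TCP to a pose.
- manip.move_l(position, attitude=None, max_speed=0.15): straight line of the TCP; attitude=None keeps the orientation; max_speed is the mean speed in m/s.
- manip.move_j(angles): joint-space move.
- manip.set_gripper(opening, effort=None): opening from 0.0 (shut) to 1.0 (fully open); effort is the grip in N (None keeps the last); returns when the fingers have stopped.
- manip.dwell(seconds).
- manip.inverse_kinematics(position, orientation): joint angles nearest the present ones, or None.
- manip.grab_frame(name): name is "side" or "top" or "wrist"; returns (picture, depth): 480x640x3 uint8, red, green, blue; 480x640 float32, m along the optical axis (not along the pixel's ray), 0 where there is no reading.
- manip.get_calibration(name): a dict with "camera_matrix" (3x3 intrinsics, pixels), "R" (3x3) and "t" (3): a world point X has camera coordinates R X + t. Camera axes: x right, y down, z forward; pixel columns grow to the right and rows downward; lengths in m; the calibration is good to about 2 mm. The wrist camera is an equidistant fisheye: a pixel r from the principal point sees the ray r / f radians off the axis. A picture is of the moment at which its call begins: read the wrist's pose just before it. get_calibration takes no time and is no camera call; for the wrist camera it gives the pose at the moment of the call.
A pose or a line that the arm cannot do raises manip.Unreachable and nothing moves.
- manip.sign_off(): hands the job in, once; it reports no verdict.
Trained networks look in the newest picture that a camera, given by its name, has taken for a name from the list of things; names that differ only in an ending like _2 or _b are one class to them, and where a whole thing is asked for, a point or a joint stands for the part that bears it (a point fixed in the world has none). Each returns a list of dicts, best first, with "confidence" (0 to 1); they miss things now and then, are a little off and sometimes report something else, mostly with a low value. They report only what shows in the picture. A call takes as long as a camera call. They do not tell look-alikes from the thing itself.
- manip.look_for(camera, name): "at" ([x, y, z] in m, in world coordinates, good to about 4 mm: the middle of the surface that is visible of it).
Readings, each from a call of its own:
- manip.current_time(): time.
- manip.current_qpos(): joint angles.
- manip.current_joint_vel(): joint speeds.
- manip.current_joint_torque(): joint torques, N m.
- manip.current_ee_pos(): TCP position.
- manip.current_tcp_rot(): TCP orientation.
- manip.current_force(): force on the tool from outside, world axes, zero at the start.
- manip.current_ft_torque(): the same for the moment, N m.
- manip.current_grip_width(): opening from 0.0 (shut) to 1.0 (fully open).
Only numpy, scipy, OpenCV 4.12 (cv2) and the standard library are available. Lean on these libraries where they do the work, as an engineer would, in place of code of your own. Each camera call takes 0.05 s, during which the arm holds its last target.

TASK

Put the lathe's round spacer ring away: slide it along the deck of the two-lane spacer tray, up over the raised lip, until it drops and lies flat in the pocket straight ahead of it. Push it rather than picking it up, and leave the square plate in the other lane where it lies.

Things in the scene. Friction and masses are not known exactly. Their poses are not given: they have to be found in the camera images.
- spacer_ring: Bare steel spacer ring (thick washer), round, 60 mm outside diameter, 26 mm bore, 12 mm thick, about 0.2 kg. It lies flat on the tray's deck in one of the two lanes (tray y near +50 mm or near -50 mm; which one varies). Origin: centre of its underside; z is its axis, up. It slides freely under a sideways push.
- square_plate: Bare steel square plate, 52 x 52 x 12 mm with a 16 mm hole, lying flat on the deck in the other lane, beside the ring, its sides roughly along the tray's. Not to be moved. Origin: centre of its underside.
- tray: Fixed tray, 258 x 208 mm. Origin: underside centre, on the table. x: push direction, towards the pockets (roughly world +y, yaw varies); y: across the lanes; z up. Two straight lanes centred at y +50 and -50 mm, each 88 mm wide between yellow walls 28 mm high (middle wall 12 mm thick). In each: dark deck, x -130 to 20, 16 mm above the table, open at -x; lip; pocket, x 36 to 118, floor at 6 mm.
- lip (a point): Middle of the lip's crest, at (34, 0, 20) mm in the tray's frame, same axes. The bare steel lip crosses both lanes: ramp up 4 mm from tray x 20 to 32, flat crest to 36 at 20 mm above the table, then a sheer drop to the pocket floor. A seated ring's top is 2 mm below the crest. The ring drops when its trailing edge passes x 36; pushed less far it stays leaning on the lip.
Not all that is in view belongs to the job. What is shaped like the spacer_ring but green is not meant.

How it is judged:
By the outcome, as a careful person would: the job done as asked, in the order asked, and still so for the second after the job is handed in, with the robot touching nothing.
It also fails if it takes over 32 s, if anything falls off the work surface, if the arm or the gripper's body presses on something with over 40 N, if the wrist force passes 120 N, or if a joint passes its speed limit or range.

## Working session

There is one attempt and no reset: what is moved stays moved. The work goes in short steps, each a Python script; the robot and the scene stay as the last script left them, time stands still between calls to the robot, and variables do not carry over. Pictures are saved under pics/ and viewed, and the job is handed in when it is done.

```bash
mkdir -p pics; python3 - <<'E'
from bench import manip
import cv2,numpy as np
for c in ["top","side","wrist"]:
    cal=manip.get_calibration(c)
    p,d=manip.grab_frame(c)
    cv2.imwrite(f"pics/{c}0.png",p[...,::-1]); np.savez(f"{c}0.npz",p=p,d=d,K=cal["camera_matrix"],R=cal["R"],t=cal["t"])
    for n in ["spacer_ring","square_plate","tray"]:
        print(c,n,[(np.round(r["at"],4),round(r["confidence"],2)) for r in manip.look_for(c,n)])
print(manip.current_time(),manip.current_tcp_rot().round(3) if hasattr(manip.current_tcp_rot(),'round') else manip.current_tcp_rot())
E
```

```text
top spacer_ring [(array([ 0.3559, -0.0444,  0.0096]), 0.87), (array([0.3478, 0.0656, 0.0104]), 0.85), (array([ 0.5145, -0.0371,  0.0291]), 0.81)]
top square_plate [(array([ 0.5874, -0.085 ,  0.0277]), 0.67)]
top tray [(array([0.5694, 0.0082, 0.0177]), 0.81)]
side spacer_ring [(array([ 0.3513, -0.0579,  0.0161]), 0.95), (array([0.349 , 0.0497, 0.0085]), 0.76), (array([ 0.511 , -0.0447,  0.0279]), 0.73)]
side square_plate [(array([ 0.5884, -0.0923,  0.0275]), 0.68)]
side tray [(array([ 0.5648, -0.0311,  0.0166]), 0.97)]
wrist spacer_ring [(array([ 0.3355, -0.0444,  0.0101]), 0.5)]
wrist square_plate []
wrist tray []
0.6 [[-0.     0.295  0.955]
 [-0.     0.955 -0.295]
 [-1.    -0.    -0.   ]]
```

View pics/top0.png

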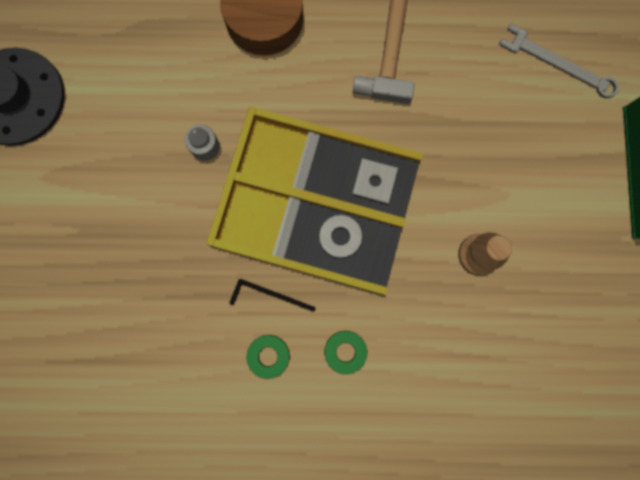

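View pics/side0.png

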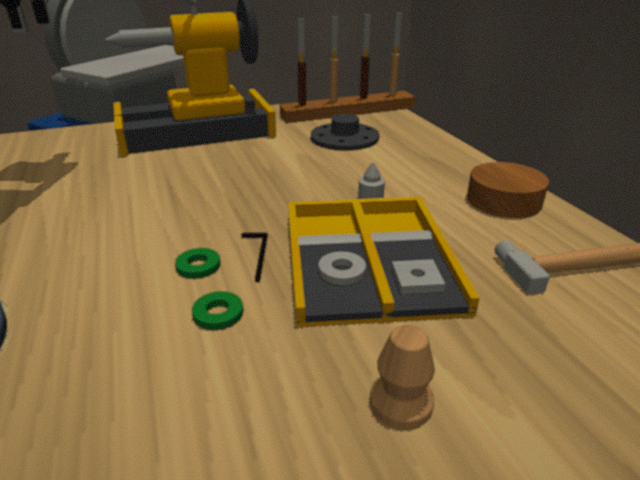

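The top view shows the steel ring at (341,236), in the lower lane, with the plate at (375,181) in the other lane. Two green look-alikes lie at (268,356) and (346,352). The mill at (485,252) stands behind the lane. Next I'll fit the tray pose.

```bash
cat > h.py <<'E'
import cv2,numpy as np
def back(z,px,zw):
    K,R,t=z["K"],z["R"],z["t"]; px=np.atleast_2d(px).astype(float)
    r=(np.linalg.inv(K)@np.c_[px,np.ones(len(px))].T).T@R; c=-R.T@t
    return c+r*((zw-c[2])/r[:,2])[:,None]
def cloud(z):
    K,R,t=z["K"],z["R"],z["t"]; d=z["d"]; v,u=np.mgrid[:480,:640]
    P=np.stack([(u-K[0,2])/K[0,0]*d,(v-K[1,2])/K[1,1]*d,d],-1)-t
    return P@R
def proj(z,X):
    q=np.atleast_2d(X)@z["R"].T+z["t"]; q=q@z["K"].T; return q[:,:2]/q[:,2:]
E
cat > fit.py <<'E'
import sys; from h import *
from scipy.optimize import minimize
out=[]
for c in ["top","side"]:
    z=np.load(f"{c}0.npz"); P=cloud(z); p=z["p"]; hsv=cv2.cvtColor(p,cv2.COLOR_RGB2HSV)
    near=(P[...,0]>.4)&(P[...,0]<.75)&(P[...,1]>-.2)&(P[...,1]<.2)&(z["d"]>0)
    yel=((hsv[...,0]>20)&(hsv[...,0]<32)&(hsv[...,1]>180)&near)
    top=yel&(abs(P[...,2]-.028)<.004)
    Q=P[top][:,:2]
    r=cv2.minAreaRect(Q.astype(np.float32)*1000)
    print(c,top.sum(),r, "median z",np.median(P[top][:,2]))
    # colour-insensitive: all points above 3 mm within walls
    cam=-z["R"].T@z["t"]; print(" cam",cam.round(3))
    st=(hsv[...,1]<60)&(hsv[...,2]>110)&near
    n,l,s,cen=cv2.connectedComponentsWithStats(st.astype(np.uint8))
    for i in range(1,n):
        if s[i,4]>150:
            m=l==i; zz=np.median(P[m][:,2]); print("  steel",s[i],cen[i].round(1),P[m].mean(0).round(4))
            (e)=cv2.minAreaRect(np.argwhere(m)[:,::-1].astype(np.float32)); print("    rectcentre",back(z,e[0],zz).round(4),zz)
    ml=(P[...,2]>.04)&near; 
    if ml.any(): print(" tall",P[ml].min(0).round(3),P[ml].max(0).round(3))
    m2=(P[...,2]>.04)&(P[...,1]<-.1)&(P[...,0]>.35)&(P[...,0]<.7)&(z["d"]>0); print(" mill",P[m2].min(0),P[m2].max(0))
E
python3 fit.py
```

```text
top 785 ((569.5816040039062, -6.9990692138671875), (246.6585693359375, 193.52024841308594), 75.28404998779297) median z 0.027976955952677098
 cam [ 0.412 -0.005  0.718]
  steel [354  76  60  21 810] [385.3  85.4] [ 0.7348 -0.1016  0.0263]
    rectcentre [[ 0.7356 -0.099   0.0264]] 0.026410394684242965
  steel [185 125  29  28 293] [200.1 140. ] [0.6447 0.1609 0.0361]
    rectcentre [[0.6469 0.1626 0.0361]] 0.03606301287671646
  steel [294 132  25  57 587] [305.9 160.4] [0.6228 0.0121 0.0191]
    rectcentre [[0.6227 0.0121 0.0192]] 0.019175421321815454
  steel [ 353  159   44   43 1184] [374.9 180.2] [ 0.5926 -0.086   0.0285]
    rectcentre [[ 0.5926 -0.0859  0.0287]] 0.028652531286772063
  steel [273 197  26  60 637] [286.1 227.2] [0.525  0.0384 0.0192]
    rectcentre [[0.5257 0.0382 0.0193]] 0.019278659629185364
  steel [ 320  215   42   42 1090] [340.2 235.7] [ 0.5127 -0.0377  0.0285]
    rectcentre [[ 0.5129 -0.0381  0.0286]] 0.02862871111044834
 tall [0.631 0.148 0.04 ] [0.658 0.174 0.067]
 mill [ 0.46684228 -0.46009698  0.04128804] [ 0.69878199 -0.21193129  0.08876808]
side 3298
[... 237 characters left out ...]
[0.6247 0.0113 0.0179]] 0.01794691386056392
  steel [299 234  62  11 467] [329.3 239.2] [0.5266 0.0376 0.018 ]
    rectcentre [[0.5267 0.0374 0.0181]] 0.018081728503381238
  steel [498 241  51  38 634] [523.6 260.4] [ 0.7344 -0.1052  0.0257]
    rectcentre [[ 0.7344 -0.1049  0.0259]] 0.02586815263719227
  steel [319 252  47  26 777] [341.8 264.6] [ 0.5138 -0.039   0.0278]
    rectcentre [[ 0.5139 -0.0393  0.0278]] 0.027805663640945947
  steel [393 260  51  26 950] [417.5 272.4] [ 0.5937 -0.0861  0.0279]
    rectcentre [[ 0.5943 -0.0864  0.0279]] 0.027891516527608046
 tall [0.634 0.148 0.04 ] [0.66  0.171 0.066]
 mill [ 0.46751626 -0.26284669  0.04000791] [ 0.51573952 -0.22032801  0.08663217]
```

```bash
cat >> h.py <<'E'
yaw=np.radians(74.95); ex=np.array([np.cos(yaw),np.sin(yaw)]); ey=np.array([-ex[1],ex[0]]); O=np.array([.5675,-.002])
def W(x,y,z): return np.r_[O+x*ex+y*ey,z]
def T(X): d=np.asarray(X)[:2]-O; return d@ex,d@ey
def Rt(s): 
    X=np.array([0,0,-1.]);Y=np.r_[s*ey,0]; return np.c_[X,Y,np.cross(X,Y)]
E
python3 - <<'E'
from h import *; from bench import manip
print("ring",T([.5134,-.0386]),"plate",T([.5935,-.086]))
R=None;best=9
q=np.array(manip.current_qpos())
for s in (1,-1):
    k=manip.inverse_kinematics(W(-.1,.045,.1),Rt(s))
    if k is not None:
        k=np.array(k);print(s,k.round(2))
        if abs(k-q).max()<best: best=abs(k-q).max();S=s
print("S",S); open("S","w").write(str(S))
manip.move_ptp(W(-.1,.045,.12),Rt(S)); manip.set_gripper(0.4,20)
f0=np.array(manip.current_force()); print("f0",f0,manip.current_grip_width())
manip.move_l(W(-.1,.045,.05),max_speed=.1)
for c in ["top","side"]:
    p,d=manip.grab_frame(c); cv2.imwrite(f"pics/{c}1.png",p[...,::-1])
    cal=manip.get_calibration(c); np.savez(f"{c}1.npz",p=p,d=d,K=cal["camera_matrix"],R=cal["R"],t=cal["t"])
a=cv2.imread("pics/side1.png")[180:340,260:500];cv2.imwrite("pics/side1c.png",cv2.resize(a,None,fx=3,fy=3))
print(manip.current_time(),manip.current_ee_pos(),manip.current_force())
E
```

```text
ring (np.float64(-0.04939231270218397), np.float64(0.042740723507325884)) plate (np.float64(-0.0743675573194461), np.float64(-0.046919787066214386))
-1 [-0.26  0.46  1.88 -0.    0.81 -0.  ]
S -1
f0 [ 0.15491919 -0.33203668 -0.34293922] 0.39724249843330817
4.6083 [ 0.49848312 -0.08698608  0.05062725] [0.60913184 0.49060673 0.53015475]
```

View pics/side1c.png

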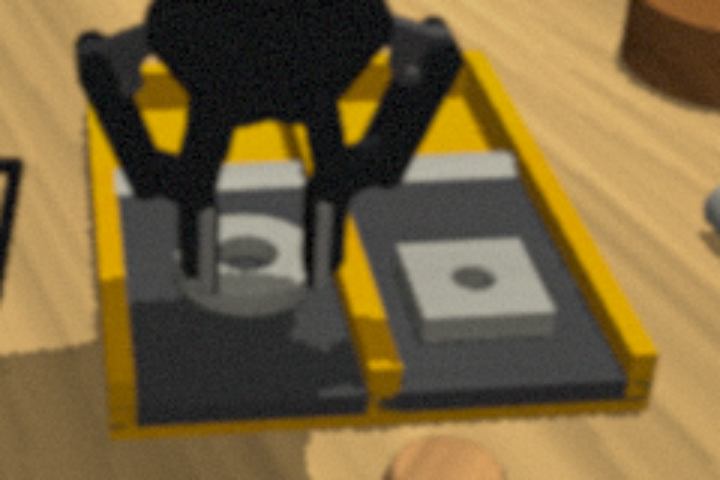

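The crop shows the two fingers straddling the ring's trailing side, inside the lane, with the plate untouched. Next I'll touch the deck to find the tip height.

```bash
python3 - <<'E'
from h import *; from bench import manip
manip.move_l(W(-.1,.045,.026),max_speed=.08)
f0=np.array(manip.current_force())
z=.026
while z>.004:
    z-=.0015
    manip.move_l(W(-.1,.045,z),max_speed=.03)
    f=np.array(manip.current_force())-f0
    print(round(z,4),f.round(1),round(manip.current_ee_pos()[2],4))
    if f[2]>4: break
manip.move_l(W(-.1,.045,z+.0065),max_speed=.05)
print(manip.current_time(),z)
E
```

```text
0.0245 [-0.5  0.5  0.1] 0.0247
0.023 [-1.3  0.6 -0.6] 0.023
0.0215 [-0.5  0.9  0.9] 0.0214
0.02 [-0.5  0.7 -0.3] 0.0199
0.0185 [-0.6 -0.4 -0.1] 0.0184
0.017 [-1.2  1.2 -1.1] 0.0169
0.0155 [-0.9 -1.2 -0.5] 0.0154
0.014 [-6.4  2.5 19. ] 0.0151
7.3417 0.013999999999999992
```

```bash
python3 - <<'E'
from h import *; from bench import manip
z=.0215
def st():
    return manip.current_force(),manip.current_ee_pos()
for x,y in [(-.07,.046),(-.04,.048),(-.01,.05),(.01,.05),(.022,.05)]:
    manip.move_l(W(x,y,z),max_speed=.06)
    f,e=st(); print(x,np.round(f,1),np.round(T(e),4),round(e[2],4))
for c in ["top","side"]:
    p,d=manip.grab_frame(c); cv2.imwrite(f"pics/{c}2.png",p[...,::-1])
a=cv2.imread("pics/side2.png")[180:340,260:500];b=cv2.imread("pics/top2.png")[100:300,200:440]
cv2.imwrite("pics/c2.png",np.vstack([cv2.resize(a,None,fx=1.65,fy=1.65),cv2.resize(b,None,fx=1.65,fy=1.65)]))
print(manip.current_time())
E
```

```text
-0.07 [ 0.9 -0.1 -0.3] [-0.0698  0.046 ] 0.0215
-0.04 [-0.  -0.6 -0.1] [-0.0398  0.0481] 0.0215
-0.01 [-0.8  0.2 -0.7] [-0.0097  0.0502] 0.0214
0.01 [ 0.2 -0.  -0.2] [0.0104 0.0501] 0.0214
0.022 [-0.3  0.4  0.1] [0.0224 0.05  ] 0.0215
10.225
```

View pics/c2.png

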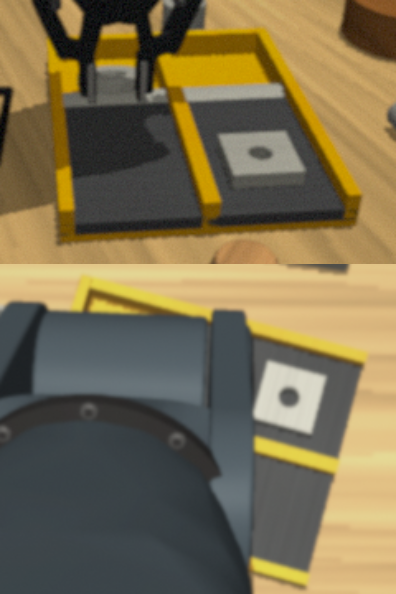

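The side crop shows the ring's tail raised between the fingers at the lip, and the plate still in place. I'll finish the push, then retract and check.

```bash
python3 - <<'E'
from h import *; from bench import manip
z=.0215
for x in (.03,.038):
    manip.move_l(W(x,.05,z),max_speed=.05); print(np.round(manip.current_force(),1))
manip.move_l(W(.0,.05,z+.002),max_speed=.08)
manip.move_l(W(-.03,.05,.14),max_speed=.15)
manip.move_ptp(W(-.22,.10,.2),manip.current_tcp_rot())
for c in ["top","side"]:
    p,d=manip.grab_frame(c); cv2.imwrite(f"pics/{c}3.png",p[...,::-1])
    cal=manip.get_calibration(c); np.savez(f"{c}3.npz",p=p,d=d,K=cal["camera_matrix"],R=cal["R"],t=cal["t"])
a=cv2.imread("pics/side3.png")[180:340,260:500];b=cv2.imread("pics/top3.png")[100:300,200:440]
cv2.imwrite("pics/c3.png",np.vstack([cv2.resize(a,None,fx=1.65,fy=1.65),cv2.resize(b,None,fx=1.65,fy=1.65)]))
print(manip.current_time())
E
sed 's/0.npz/3.npz/' fit.py > fit3.py; python3 fit3.py | grep -A1 steel
```

```text
[-0.   0.2  0.6]
[-0.2 -0.2  1. ]
13.35
  steel [354  77  60  21 857] [385.   85.7] [ 0.7344 -0.1012  0.0262]
    rectcentre [[ 0.7353 -0.099   0.0263]] 0.02634167501916824
  steel [185 125  30  29 354] [199.8 139.6] [0.6449 0.1611 0.0371]
    rectcentre [[0.6461 0.1618 0.0363]] 0.036310419034901925
  steel [294 132  25  57 609] [306.1 160.4] [0.6228 0.0118 0.0191]
    rectcentre [[0.6231 0.0118 0.0192]] 0.019168566630809784
  steel [ 353  159   45   44 1238] [374.9 180.2] [ 0.5927 -0.086   0.0283]
    rectcentre [[ 0.5926 -0.0859  0.0287]] 0.028658618486068196
  steel [273 197  27  60 664] [286.3 227. ] [0.5254 0.038  0.019 ]
    rectcentre [[0.5256 0.0379 0.0191]] 0.01906636564097247
  steel [ 238  200   41   40 1031] [257.7 219.5] [0.5356 0.0787 0.0185]
    rectcentre [[0.5355 0.0783 0.0185]] 0.01852011703965562
--
  steel [ 299  215   63   30 1040] [327.8 232.2] [0.5317 0.057  0.0178]
    rectcentre [[0.537  0.0638 0.0178]] 0.017794451569427112
  steel [372 231  60  11 465] [401.9 236. ] [0.6252 0.0109 0.0179]
    rectcentre [[0.6246 0.0109 0.018 ]] 0.0179602783648308
  steel [497 241  52  38 692] [522.8 260.2] [ 0.7339 -0.1043  0.0255]
    rectcentre [[ 0.7336 -0.1053  0.0258]] 0.025785581028787252
  steel [ 393  259   52   28 1017] [417.8 272.5] [ 0.5941 -0.0861  0.0276]
    rectcentre [[ 0.5948 -0.0866  0.0279]] 0.02793844093847313
```

View pics/c3.png

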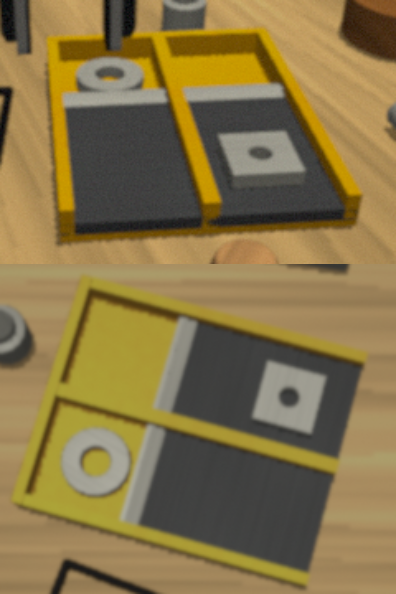

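```bash
python3 - <<'E'
from h import *; from bench import manip
z=np.load("top3.npz");P=cloud(z);c=np.array([.5356,.0785])
r=np.hypot(P[...,0]-c[0],P[...,1]-c[1]);m=(r<.028)&(r>.016)&(z["d"]>0);Q=P[m]
s=np.linalg.lstsq(np.c_[Q[:,:2]-c,np.ones(len(Q))],Q[:,2],rcond=None)[0]
print("tilt deg",np.degrees(s[:2]),"z",s[2],T(c))
if np.degrees(np.hypot(*s[:2]))<3 and abs(s[2]-.018)<.003: manip.dwell(.3);manip.sign_off();print("signed",manip.current_time())
E
```

```text
tilt deg [ 0.24522475 -0.1553647 ] z 0.018519376068895095 (np.float64(0.06945560366552014), np.float64(0.05170859811925079))
the job is handed in; nothing more can be done
the job is handed in; nothing more can be done
```

The steel ring lies flat in the pocket straight ahead of its lane, and the job is handed in, at about 13.7 s of the 32 s allowed. I pushed it along the deck and over the lip with the two part-open fingertips behind it, held a few millimetres above the deck. Then I backed the arm away, clear of everything.

**Ring:** The last check put its centre at tray (69.5, 52) mm, with its trailing edge about 3 mm past the crest. Its top measured 18.5 mm high where 18 mm is expected, and its tilt was about 0.3°.

**Square plate:** It did not move, to within the measurement (about 1 mm).

**Forces:** The highest I read was about 20 N, when I touched the fingertips to the deck to find their height. Readings taken between push moves stayed near zero, so any peak during a move was not recorded.

No check failed, and the top and side cameras agreed.

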